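Move the customer's pieces to the pick-up tray in order

TASK

A customer's four pieces stand on black plinths in a row; move them to the wooden pick-up tray, one to a well, keeping their order, starting from the bell: the piece at the left end of the row as seen from the robot goes into the well next to the brass bell, its neighbour into the next well, and so on, so that the right-hand piece ends up farthest from the bell. Stand each piece upright and flat on the floor of its well, without dropping it or tipping it over, and let go of it.

Things in the scene. Friction and masses are not known exactly. Their poses are not given: they have to be found in the camera images.
- lens: Camera lens standing upright: black cylinder 58 mm in diameter, 62 mm high, glass on top. Loose, about 0.25 kg. Origin: centre of its underside; z up.
- ringbox: Closed dark blue ring box, 48 x 48 mm, 40 mm high, with a thin brass line round it. Loose, about 0.09 kg. Origin: centre of its underside; x and y square to its sides, z up.
- watch: Steel wristwatch with a white dial on a grey display cushion: cushion 44 mm (its x) by 54 mm (its y) and 36 mm high, the watch case (38 mm across) on top to 46 mm. Loose, about 0.15 kg. Origin: centre of its underside; z up. The long sides of the cushion face its +x and -x.
- cup: Small lidded silver sports cup, 86 mm high: black foot 50 mm in diameter and 8 mm high, thin stem, cylindrical bowl 48 mm in diameter from 44 to 66 mm above the underside, a lid with a knob, and two small handles out to 34 mm along its +y and -y (grip the bowl across x). Loose, about 0.22 kg. Origin: centre of its underside; x across the handles, z up.
- plinth_lens: Fixed black plinth, 70 x 70 x 12 mm, under the camera lens at the start; it stays behind and marks that piece's place in the row. Origin: centre of its underside, 10 mm above the counter; y runs along the row to its left end as the robot sees it (+y side). The four plinths look alike, 78 mm apart in one row on a white display riser 10 mm high.
- plinth_ringbox: Fixed black plinth, 70 x 70 x 12 mm, under the ring box at the start; it stays behind and marks that piece's place in the row. Origin: centre of its underside, 10 mm above the counter; y runs along the row to its left end as the robot sees it (+y side). The four plinths look alike, 78 mm apart in one row on a white display riser 10 mm high.
- plinth_watch: Fixed black plinth, 70 x 70 x 12 mm, under the watch at the start; it stays behind and marks that piece's place in the row. Origin: centre of its underside, 10 mm above the counter; y runs along the row to its left end as the robot sees it (+y side). The four plinths look alike, 78 mm apart in one row on a white display riser 10 mm high.
- plinth_cup: Fixed black plinth, 70 x 70 x 12 mm, under the cup at the start; it stays behind and marks that piece's place in the row. Origin: centre of its underside, 10 mm above the counter; y runs along the row to its left end as the robot sees it (+y side). The four plinths look alike, 78 mm apart in one row on a white display riser 10 mm high.
- tray: Fixed wooden tray lined with grey felt, 84 mm (x) by 318 mm (y), rim and partitions 12 mm high, 6 mm thick: a row of four square wells 72 mm wide. Origin: centre of its underside, on the counter; well centres at x = 0, y = -117, -39, +39, +117 mm, well floor 6 mm above the origin. It lies nearer to the robot than the plinths, or beyond them, roughly parallel to their row.
- bell: Brass counter bell with a black foot, 68 mm in diameter, 53 mm high, fixed, 205 mm from the tray's centre off one end of the tray or the other: it tells which end of the tray is which (a low grey stamp with a wooden grip stands off the other end). Origin: centre of its underside.
Mind the look-alikes: they are no part of the job. Leave any red look-alike of the watch alone.

How it is judged:
By the outcome, as a careful person would: the job done as asked, in the order asked, and still so for the second after the job is handed in, with the robot touching nothing.
It also fails if it takes over 88 s, if anything falls off the work surface, if the arm or the gripper's body presses on something with over 40 N, if the wrist force passes 120 N, or if a joint passes its speed limit or range.

ROBOT

A 6-joint arm with a two-finger parallel gripper is mounted at the origin on the work surface. World frame = base frame: x ahead of the robot, y to its left, z up, the work surface at z = 0. Lengths are in m, angles in degrees, forces in N, time in s.
With the tool pointing down it reaches from about 0.4 to 0.825 m from the base axis. Payload 7 kg.
Tool frame: the origin (TCP) lies between the finger pads; the fingertips stand 19 mm ahead of it and the grasp point (between the pads) is the TCP; z points along the fingers, y is the line along which they close (so a half turn about z gives the same grasp; the last joint's range is limited). The gripper opens to 88 mm and grips with 3 to 60 N. Pads are 19 mm wide; open, the fingers measure 130 mm over their backs; the gripper's body (78 mm by 193 mm) begins 47 mm behind the grasp point.
Start: joints at [87.84, 20.546, 0.682, 0, -70.136, -16.507], TCP at [0.216, 0.639, 0.246] pointing down, gripper open.
Joint ranges: [-176.03, 176.03], [-82.01, 121.73], [-58.28, 71.71], [-173.87, 95.51], [-174.79, -0.11], [-173.66, 173.66]. Speed limits (degrees/s): [136.94, 136.94, 172.46, 180, 180, 180].

INTERFACE

Orientations are given as [roll, pitch, yaw] about the fixed x, y, z axes, in that order (R = Rz(yaw) Ry(pitch) Rx(roll)).
In Python, from plant import get_obs, snapshot, close_job, spot_in, spot_point gives the robot as it stands.
- The arm moves only by the tool play_rows, never from a script. Its argument "plan" is a list of rows, each a list of 6 numbers: the shift along the tool's x, y, z in cm, then the turn, a rotation vector about the tool's x, y, z in degrees. A call has 1 to 20 rows; each row shifts and turns the commanded pose from where the row before left it, along the tool's axes as they then stand; what a row does not reach is not made up. A row lasts 1/12 s, in which the tool goes at most 41.7 mm and 7.16 degrees, less where a joint would pass 70% of its speed; a pose out of reach is approached as far as the arm can. A call is refused whole if a number of a shift passes 4.17 or a number of a turn 7.16, either way. A call with a gripper value outside its range is refused whole. "grip" is the finger opening in cm, from 0 to 8.76, set as the call begins (left out, the last holds). The fingers move at their own pace and stop on an object; the grip force is fixed at half the most. Time passes only in rows, so rows that do not move let the fingers close. It gives the time, the measured TCP pose, the force, the opening and the grip force at its end, in the units of the state.
- get_obs(): the state, without advancing time (a new reading comes with each control period).
- snapshot(name): name is "side" or "top"; returns a dict with "frame" (480x640x3 uint8, red, green, blue), "fx", "fy", "cx", "cy" (pixels), "position" and "attitude" of the camera in the world. Camera axes: x right, y down, z forward; pixel columns grow to the right and rows downward; lengths in m; the calibration is good to about 2 mm. A picture is of the moment at which its call begins. There is no depth.
- close_job(): hands the job in; it is judged then, once.
Trained networks look in the newest picture that a camera, given by its name, has taken for a name from the list of things; names that differ only in an ending like _2 or _b are one class to them, and where a whole thing is asked for, a point or a joint stands for the part that bears it (a point fixed in the world has none). Each returns a list of dicts, best first, with "score" (0 to 1); they miss things now and then, are a little off and sometimes report something else, mostly with a low value. They report only what shows in the picture. A call takes as long as a camera call. They do not tell look-alikes from the thing itself.
- spot_in(camera, thing): "position" ([x, y, z] in m, in world coordinates, good to about 4 mm: the middle of the surface that is visible of it).
- spot_point(camera, thing): "position" ([x, y, z] in m, in world coordinates, good to about 4 mm: a listed point, or the origin of a listed thing).
The state is a dict: "clock": time; "joint_pos": joint angles; "qvel": joint speeds; "tau": joint torques, N m; "tool_pos": TCP position; "orientation": TCP orientation; "force": force on the tool from outside, world axes, zero at the start; "moment": the same for the moment, N m; "opening": finger opening in m; "gripper_force": force on a finger pad.
Only numpy, scipy, OpenCV 4.12 (cv2) and the standard library are available. Lean on these libraries where they do the work, as an engineer would, in place of code of your own. Each camera call takes 0.05 s, during which the arm holds its last target. There are 200 camera calls.

## Working session

There is one attempt and no reset: what is moved stays moved. The work goes in short steps, Python scripts to look and compute and a tool call to move; the robot and the scene stay as the last step left them, time stands still between calls to the robot, and variables do not carry over. Pictures are saved under pics/ and viewed, at most 14 in all, crops included, and the job is handed in when it is done.

Besides the shell and the picture viewer there is one more tool, called after "Call:" as name([rows], argument=value, ...), one row to a line, values as JSON. play_rows: Moves the arm, as the interface text tells. Its arguments: {"type":"object","properties":{"plan":{"type":"array","items":{"type":"array","items":{"type":"number"}}},"grip":{"type":"number"}},"required":["plan"]}

```bash
mkdir -p pics; cat > h.py <<'E'
import numpy as np, cv2
from plant import *
def save(cam,name):
    s=snapshot(cam); cv2.imwrite(f'pics/{name}.png',s['frame'][:,:,::-1]); return s
E
python3 - <<'E'
from h import *
np.set_printoptions(precision=4,suppress=True)
o=get_obs(); print({k:o[k] for k in('clock','tool_pos','orientation','opening')})
for c in('top','side'):
    s=save(c,c+'1'); print(c,s['fx'],s['cx'],s['cy'],s['position'],s['attitude'])
    for t in('lens','ringbox','watch','cup','plinth_lens','tray','bell'):
        print(t,[(round(d['score'],2),np.round(d['position'],3).tolist()) for d in spot_point(c,t)][:5])
E
```

```text
{'clock': 0.0, 'tool_pos': array([0.2159, 0.6391, 0.2446]), 'orientation': array([179.9055,  -0.0076, -18.6719]), 'opening': 0.08753336426765786}
top 596.737088547835 314.61215459671837 235.924733539755 [ 0.3447 -0.0137  0.9405] [-172.0912    1.0239  -91.5113]
lens [(0.98, [0.463, -0.173, 0.024])]
ringbox [(0.76, [0.454, -0.016, 0.025])]
watch [(0.89, [0.443, 0.065, 0.022]), (0.7, [0.32, -0.178, -0.001]), (0.67, [0.306, 0.161, 0.004])]
cup [(0.61, [0.456, -0.092, 0.024])]
plinth_lens []
tray [(0.95, [0.643, 0.04, -0.0])]
bell [(0.82, [0.649, 0.24, 0.0])]
side 453.7575016091089 321.87397613098534 238.64866906477053 [ 0.3317 -0.4555  0.5594] [-135.8006   -0.3624  -19.2105]
lens [(0.57, [0.458, -0.173, 0.021])]
ringbox [(0.72, [0.452, -0.016, 0.021])]
watch [(0.94, [0.442, 0.065, 0.022]), (0.73, [0.319, -0.179, -0.002]), (0.65, [0.299, 0.159, -0.002])]
cup [(0.9, [0.456, -0.099, 0.021])]
plinth_lens [(0.75, [0.462, -0.169, 0.008])]
tray [(0.7, [0.636, 0.038, 0.001])]
bell [(0.74, [0.646, 0.243, 0.002]), (0.73, [0.448, -0.016, 0.02])]
```

View pics/top1.png

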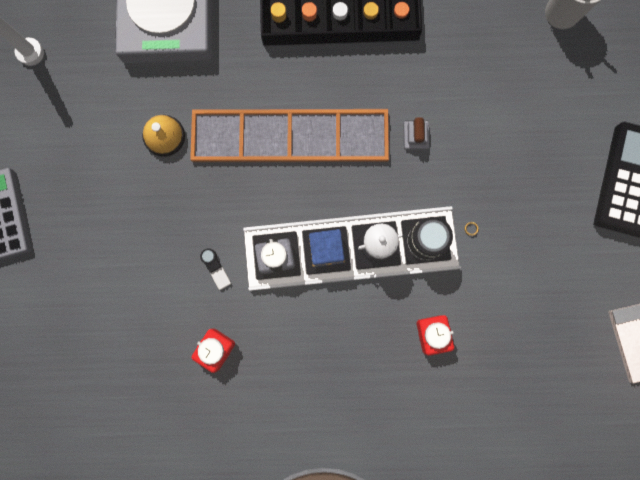

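View pics/side1.png

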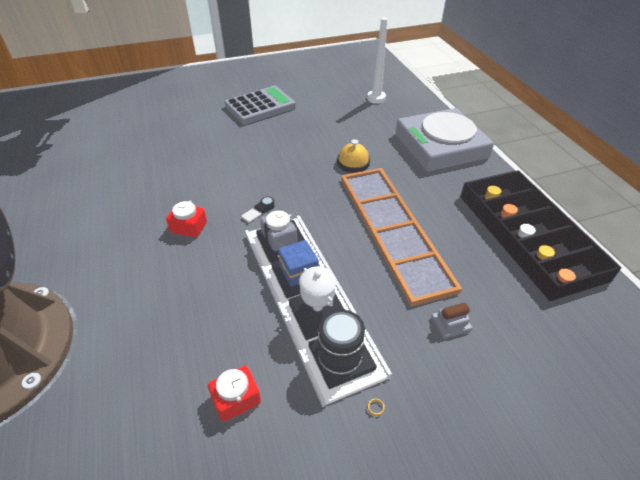

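The top picture (left is +y, up is +x) shows the row at about px y=250, left to right: watch (273,254), ring box (326,250), cup (381,241), lens (431,237). The bell (163,134) is at the left (+y) end of the tray and the stamp (417,130) at the right. The two red watches are decoys. Next I need finer angles and positions.

```bash
cat >> h.py <<'E'
from scipy.spatial.transform import Rotation as Ro
def bp(s,uv,z):
    uv=np.atleast_2d(np.asarray(uv,float)); R=Ro.from_euler('xyz',s['attitude'],degrees=True).as_matrix()
    d=np.c_[(uv[:,0]-s['cx'])/s['fx'],(uv[:,1]-s['cy'])/s['fy'],np.ones(len(uv))]@R.T
    p=np.array(s['position']); return (p+d*((z-p[2])/d[:,2])[:,None])[:,:2]
def rect(s,mask,z):
    n,l,st,_=cv2.connectedComponentsWithStats(mask.astype(np.uint8)); i=1+np.argmax(st[1:,4])
    v,u=np.nonzero(l==i); xy=bp(s,np.c_[u,v],z); r=cv2.minAreaRect((xy*1000).astype(np.float32)); return np.round(r[0],1),np.round(r[1],1),round(r[2],1)
E
python3 - <<'E'
from h import *
s=snapshot('top'); f=s['frame']; h=cv2.cvtColor(f,cv2.COLOR_RGB2HSV).astype(int)
win=np.zeros(f.shape[:2],bool); win[100:170,186:395]=1
print('tray',rect(s,win&(h[...,1]>120)&(h[...,2]>90)&(h[...,0]<20),.012))
win[:]=0; win[200:300,235:470]=1
print('riser',rect(s,win&(h[...,1]<40)&(h[...,2]>150),.010))
win[:]=0; win[220:280,300:350]=1
print('box',rect(s,win&(h[...,0]>105)&(h[...,0]<125)&(h[...,1]>110)&(h[...,2]>70),.062))
c=cv2.resize(f[200:300,235:465],None,fx=3.4,fy=3.4,interpolation=cv2.INTER_CUBIC)
cv2.imwrite('pics/crop1.png',c[:,:,::-1])
for t,z in (('watch',.068),('ringbox',.062),('cup',.108),('lens',.084)):
    for cam in('top','side'): print(t,cam,[(round(d['score'],2),np.round(d['position'],3).tolist()) for d in spot_in(cam,t)][:1])
E
```

```text
tray (array([640.4,  36.1]), array([317.8,  84.8]), 88.2)
riser (array([454.5, -56.5]), array([100.6, 332. ]), 4.2)
box (array([451.5, -18. ]), array([45.4, 45.1]), 5.2)
watch top [(0.86, [0.305, 0.158, 0.038])]
watch side [(0.95, [0.3, 0.145, 0.033])]
ringbox top [(0.8, [0.453, -0.016, 0.068])]
ringbox side [(0.84, [0.439, -0.026, 0.058])]
cup top [(0.78, [0.449, -0.092, 0.095])]
cup side [(0.62, [0.453, -0.109, 0.085])]
lens top [(0.61, [0.458, -0.168, 0.084])]
lens side [(0.92, [0.457, -0.186, 0.084])]
```

View pics/crop1.png

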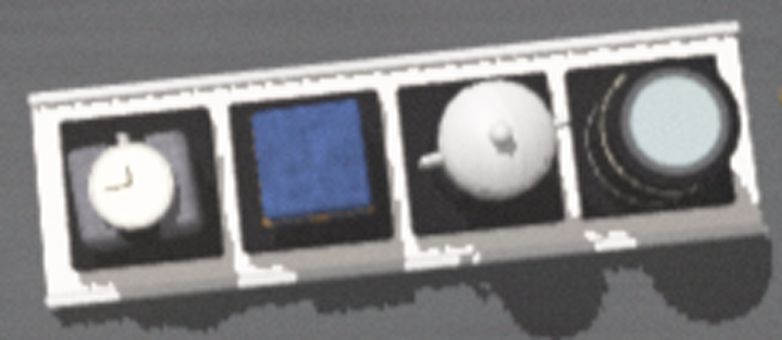

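```bash
cat >> h.py <<'E'
def d(target,yaw=None):
    o=get_obs(); R=Ro.from_euler('xyz',o['orientation'],degrees=True).as_matrix()
    print('t',round(o['clock'],2),'shift cm',np.round(R.T@(np.array(target)-o['tool_pos'])*100,2),'turn z',None if yaw is None else round(o['orientation'][2]-yaw,2),'open',round(o['opening']*100,2),'gf',o['gripper_force'],'F',np.round(o['force'],1), 'pose',np.round(o['tool_pos'],4),np.round(o['orientation'],1))
E
python3 - <<'E'
from h import *
s=snapshot('top')
for n,c,z in(('watch',(131,186),.068),('cupknob',(503,135),.106),('lens',(676,122),.084)): print(n,bp(s,[c[0]/3.4+235,c[1]/3.4+200],z))
E
```

```text
watch [[0.44017692 0.05988508]]
cupknob [[ 0.45288461 -0.09787919]]
lens [[ 0.45919333 -0.17364468]]
```

Call:
play_rows([
  [0,0,0,0,0,6.92],
  [0,0,0,0,0,6.92],
  [0,0,0,0,0,6.92],
  [0,0,0,0,0,6.92],
  [0,0,0,0,0,6.92],
  [0,0,0,0,0,6.92],
  [0,0,0,0,0,6.92],
  [0,0,0,0,0,6.92],
  [0,0,0,0,0,6.92],
  [0,0,0,0,0,0],
], grip=7.5)

```text
clock: 2.13
tool_pos: [0.2161, 0.6394, 0.2455]
orientation: [180.0, -0.0, -81.3]
force: [0.1, -1.0, 0.4]
opening: 0.0747
gripper_force: 0.0
```

```bash
python3 -c "
from h import *
d([.441,.0615,.14],-81)"
```

```text
t 2.13 shift cm [ 60.54 -13.46  10.56] turn z -0.27 open 7.47 gf 0.0 F [ 0.1 -1.   0.4] pose [0.2161 0.6394 0.2455] [180.   -0.  -81.3]
```

Call:
play_rows([
  [1.68,-0.374,0.29,0,0,0],
  [3.364,-0.748,0.587,0,0,0],
  [3.364,-0.748,0.587,0,0,0],
  [3.364,-0.748,0.587,0,0,0],
  [3.364,-0.748,0.587,0,0,0],
  [3.364,-0.748,0.587,0,0,0],
  [3.364,-0.748,0.587,0,0,0],
  [3.364,-0.748,0.587,0,0,0],
  [3.364,-0.748,0.587,0,0,0],
  [3.364,-0.748,0.587,0,0,0],
  [3.364,-0.748,0.587,0,0,0],
  [3.364,-0.748,0.587,0,0,0],
  [3.364,-0.748,0.587,0,0,0],
  [3.364,-0.748,0.587,0,0,0],
  [3.364,-0.748,0.587,0,0,0],
  [3.364,-0.748,0.587,0,0,0],
  [3.364,-0.748,0.587,0,0,0],
  [3.364,-0.748,0.587,0,0,0],
  [1.68,-0.374,0.29,0,0,0],
  [0,0,0,0,0,0],
])

```text
clock: 3.8
tool_pos: [0.4446, 0.0599, 0.1393]
orientation: [179.9, -0.0, -80.9]
force: [-0.9, 0.0, 0.1]
opening: 0.075
gripper_force: 0.0
```

```bash
python3 -c "
from h import *
d([.441,.0615,.051],-81); save('side','s2')"
```

```text
t 3.8 shift cm [-0.22  0.32  8.83] turn z 0.12 open 7.5 gf 0.0 F [-0.9  0.   0.1] pose [0.4446 0.0599 0.1393] [179.9  -0.  -80.9]
```

View pics/s2.png

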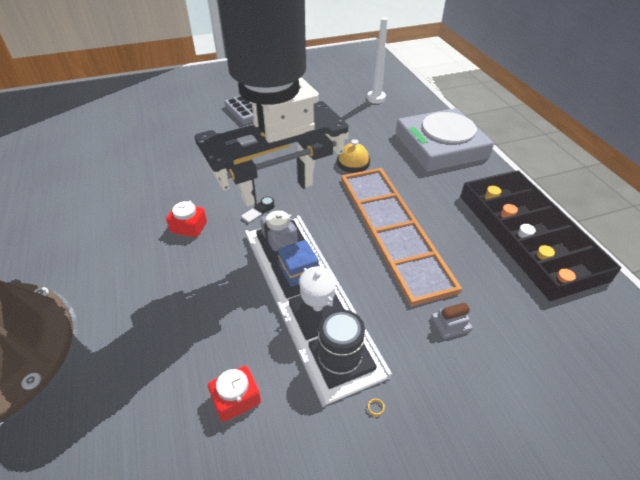

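The gripper hangs above the watch at about (275,180), with its fingers straddling the watch across x. I'll descend and grip.

Call:
play_rows([
  [-0.1,0.16,0.8,0,0,0],
  [-0.1,0.16,1.6,0,0,0],
  [0,0,1.6,0,0,0],
  [0,0,1.6,0,0,0],
  [0,0,1.6,0,0,0],
  [0,0,1.0,0,0,0],
  [0,0,0.6,0,0,0],
  [0,0,0,0,0,0],
])

```text
clock: 4.52
tool_pos: [0.4399, 0.0646, 0.0508]
orientation: [179.9, -0.0, -80.8]
force: [-0.7, 0.0, 0.2]
opening: 0.0751
gripper_force: 0.0
```

Call:
play_rows([
  [0,0,0,0,0,0],
  [0,0,0,0,0,0],
  [0,0,0,0,0,0],
  [0,0,0,0,0,0],
  [0,0,0,0,0,0],
  [0,0,0,0,0,0],
  [0,0,0,0,0,0],
  [0,0,0,0,0,0],
], grip=3)

```text
clock: 5.18
tool_pos: [0.4411, 0.0643, 0.0524]
orientation: [-180.0, 0.0, -80.9]
force: [-2.5, 0.9, 6.7]
opening: 0.0438
gripper_force: 30.0
```

```bash
python3 -c "
from h import *
d([.644,.153,.14],-91.8)"
```

```text
t 5.18 shift cm [ -5.57 -21.44  -8.74] turn z 10.86 open 4.38 gf 29.997375011444092 F [-2.5  0.9  6.7] pose [0.4411 0.0643 0.0524] [-180.     0.   -80.9]
```

Call:
play_rows([
  [0,0,-0.3,0,0,0],
  [0,0,-0.7,0,0,0],
  [0,0,-1.5,0,0,1.5],
  [0,0,-1.5,0,0,2.5],
  [0,0,-1.5,0,0,2.9],
  [0,0,-1.0,0,0,2.5],
  [0,0,-0.5,0,0,1.5],
  [0,0,0,0,0,0],
])

```text
clock: 5.85
tool_pos: [0.4413, 0.0644, 0.1235]
orientation: [-179.9, 0.1, -91.9]
force: [-0.7, 0.5, -2.6]
opening: 0.0439
gripper_force: 30.0
```

```bash
python3 -c "
from h import *
d([.644,.153,.1224],-91.8)"
```

```text
t 5.85 shift cm [ -9.53 -19.96   0.16] turn z -0.11 open 4.39 gf 29.996461272239685 F [-0.7  0.5 -2.6] pose [0.4413 0.0644 0.1235] [-1.799e+02  1.000e-01 -9.190e+01]
```

Call:
play_rows([
  [-0.4,-0.83,0,0,0,0],
  [-0.794,-1.663,0,0,0,0],
  [-0.794,-1.663,0,0,0,0],
  [-0.794,-1.663,0,0,0,0],
  [-0.794,-1.663,0,0,0,0],
  [-0.794,-1.663,0,0,0,0],
  [-0.794,-1.663,0,0,0,0],
  [-0.794,-1.663,0,0,0,0],
  [-0.794,-1.663,0,0,0,0],
  [-0.794,-1.663,0,0,0,0],
  [-0.794,-1.663,0,0,0,0],
  [-0.794,-1.663,0,0,0,0],
  [-0.4,-0.83,0,0,0,0],
  [0,0,1,0,0,0],
  [0,0,1.5,0,0,0],
  [0,0,1.5,0,0,0],
  [0,0,1,0,0,0],
  [0,0,0.5,0,0,0],
  [0,0,0,0,0,0],
])

```text
clock: 7.43
tool_pos: [0.6421, 0.1525, 0.0651]
orientation: [179.8, -0.1, -91.8]
force: [-0.9, 0.4, -2.4]
opening: 0.044
gripper_force: 30.0
```

```bash
python3 -c "
from h import *
d([.644,.153,.0374],-91.8);save('side','s3');save('top','t3')"
```

```text
t 7.43 shift cm [-0.06 -0.19  2.77] turn z -0.05 open 4.4 gf 29.99600350856781 F [-0.9  0.4 -2.4] pose [0.6421 0.1525 0.0651] [ 1.798e+02 -1.000e-01 -9.180e+01]
```

View pics/s3.png

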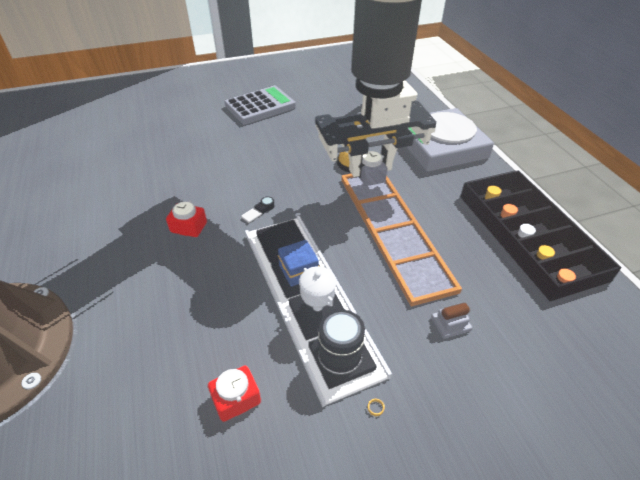

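The watch hangs over the well next to the bell, at about (372,170), with nothing in the way. I'll lower it slowly.

Call:
play_rows([
  [0,-0.1,1,0,0,0],
  [0,0,1,0,0,0],
  [0,0,0.5,0,0,0],
  [0,0,0.3,0,0,0],
  [0,0,0.15,0,0,0],
  [0,0,0.1,0,0,0],
  [0,0,0,0,0,0],
  [0,0,0,0,0,0],
])

```text
clock: 8.2
tool_pos: [0.6446, 0.1532, 0.0367]
orientation: [-180.0, 0.0, -91.8]
force: [0.0, 0.1, -1.7]
opening: 0.0439
gripper_force: 30.0
```

Call:
play_rows([
  [0,0,0.07,0,0,0],
  [0,0,0,0,0,0],
  [0,0,0,0,0,0],
])

```text
clock: 8.45
tool_pos: [0.6447, 0.1532, 0.0364]
orientation: [-179.9, 0.0, -91.8]
force: [-1.7, 0.0, 3.9]
opening: 0.0434
gripper_force: 30.0
```

Contact. I'll open moderately and rise.

Call:
play_rows([
  [0,0,0,0,0,0],
  [0,0,0,0,0,0],
  [0,0,0,0,0,0],
  [0,0,0,0,0,0],
  [0,0,-0.4,0,0,0],
  [0,0,-1.0,0,0,0],
  [0,0,-2.0,0,0,0],
  [0,0,-3.0,0,0,0],
  [0,0,-2.5,0,0,0],
  [0,0,-1,0,0,0],
  [0,0,0,0,0,-3.9],
  [0,0,0,0,0,-3.9],
  [0,0,0,0,0,0],
], grip=7.5)

```text
clock: 9.53
tool_pos: [0.6445, 0.1531, 0.1359]
orientation: [-179.9, 0.0, -83.9]
force: [0.1, -1.0, 0.5]
opening: 0.0748
gripper_force: 0.0
```

```bash
python3 -c "
from h import *
d([.452,-.017,.14],-84);save('side','s4')
s=save('top','t4'); print([(round(d['score'],2),np.round(d['position'],3).tolist()) for d in spot_point('top','watch')+spot_point('side','watch')])"
```

```text
t 9.53 shift cm [14.86 20.95 -0.44] turn z 0.13 open 7.48 gf 0.0 F [ 0.1 -1.   0.5] pose [0.6445 0.1531 0.1359] [-179.9    0.   -83.9]
[(0.98, [0.306, 0.161, 0.0]), (0.91, [0.32, -0.178, -0.005]), (0.6, [0.647, 0.153, 0.006]), (0.74, [0.318, -0.177, 0.001]), (0.73, [0.301, 0.16, 0.001]), (0.67, [0.644, 0.157, 0.006])]
```

Call:
play_rows([
  [0.62,0.87,0,0,0,0],
  [1.238,1.746,0,0,0,0],
  [1.238,1.746,0,0,0,0],
  [1.238,1.746,0,0,0,0],
  [1.238,1.746,0,0,0,0],
  [1.238,1.746,0,0,0,0],
  [1.238,1.746,0,0,0,0],
  [1.238,1.746,0,0,0,0],
  [1.238,1.746,0,0,0,0],
  [1.238,1.746,0,0,0,0],
  [1.238,1.746,0,0,0,0],
  [1.238,1.746,0,0,0,0],
  [0.62,0.87,0,0,0,0],
  [0,0,0,0,0,0],
  [0,0,0,0,0,0],
])

```text
clock: 10.98
tool_pos: [0.4516, -0.0167, 0.1352]
orientation: [-179.9, 0.0, -84.1]
force: [0.4, 0.1, -0.2]
opening: 0.0749
gripper_force: 0.0
```

```bash
python3 -c "
from h import *
d([.452,-.017,.0524],-84);save('side','s5')"
```

```text
t 10.98 shift cm [ 0.04 -0.03  8.28] turn z -0.1 open 7.49 gf 0.0 F [ 0.4  0.1 -0.2] pose [ 0.4516 -0.0167  0.1352] [-179.9    0.   -84.1]
```

View pics/s5.png

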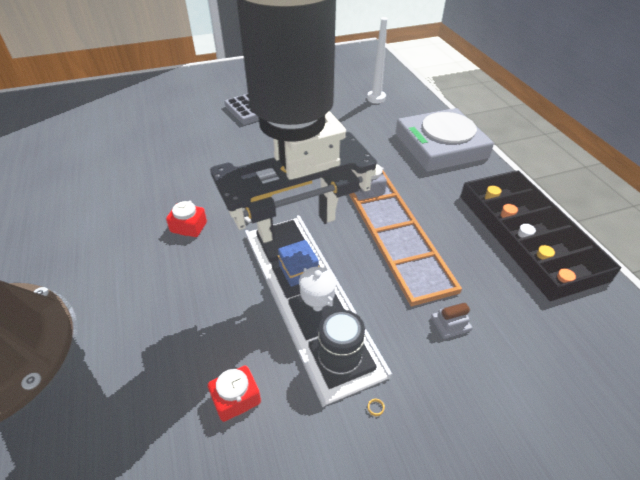

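The gripper straddles the ring box at about (298,262), and the cup is clear of its body. I'll descend and grip.

Call:
play_rows([
  [0,0,0.8,0,0,0],
  [0,0,1.6,0,0,0],
  [0,0,1.6,0,0,0],
  [0,0,1.6,0,0,0],
  [0,0,1.3,0,0,0],
  [0,0,0.9,0,0,0],
  [0,0,0.48,0,0,0],
  [0,0,0,0,0,0],
])

```text
clock: 11.7
tool_pos: [0.451, -0.0165, 0.0507]
orientation: [179.9, -0.0, -84.0]
force: [-0.5, 0.1, -0.4]
opening: 0.0752
gripper_force: 0.0
```

Call:
play_rows([
  [0,0,0,0,0,0],
  [0,0,0,0,0,0],
  [0,0,0,0,0,0],
  [0,0,0,0,0,0],
  [0,0,0,0,0,0],
  [0,0,0,0,0,0],
  [0,0,0,0,0,0],
], grip=3)

```text
clock: 12.28
tool_pos: [0.4517, -0.0164, 0.0525]
orientation: [-180.0, 0.0, -84.0]
force: [-1.6, 1.2, 5.7]
opening: 0.048
gripper_force: 30.0
```

Call:
play_rows([
  [0,0,-0.3,0,0,0],
  [0,0,-0.7,0,0,0],
  [0,0,-1.5,0,0,1],
  [0,0,-1.5,0,0,2],
  [0,0,-1.5,0,0,2],
  [0,0,-1.5,0,0,2],
  [0,0,-1.0,0,0,0.8],
  [0,0,-0.5,0,0,0],
  [0,0,0,0,0,0],
])

```text
clock: 13.03
tool_pos: [0.452, -0.0163, 0.1383]
orientation: [-179.9, 0.1, -91.8]
force: [0.3, 0.1, -0.0]
opening: 0.0479
gripper_force: 30.0
```

```bash
python3 -c "
from h import *
d([.6416,.075,.1374],-91.8)"
```

```text
t 13.03 shift cm [ -9.72 -18.66   0.14] turn z -0.01 open 4.79 gf 29.99997854232788 F [ 0.3  0.1 -0. ] pose [ 0.452  -0.0163  0.1383] [-1.799e+02  1.000e-01 -9.180e+01]
```

Call:
play_rows([
  [-0.405,-0.778,0,0,0,0],
  [-0.81,-1.555,0,0,0,0],
  [-0.81,-1.555,0,0,0,0],
  [-0.81,-1.555,0,0,0,0],
  [-0.81,-1.555,0,0,0,0],
  [-0.81,-1.555,0,0,0,0],
  [-0.81,-1.555,0,0,0,0],
  [-0.81,-1.555,0,0,0,0],
  [-0.81,-1.555,0,0,0,0],
  [-0.81,-1.555,0,0,0,0],
  [-0.81,-1.555,0,0,0,0],
  [-0.81,-1.555,0,0,0,0],
  [-0.405,-0.778,0,0,0,0],
  [0,0,1,0,0,0],
  [0,0,1.5,0,0,0],
  [0,0,2,0,0,0],
  [0,0,1.5,0,0,0],
  [0,0,1,0,0,0],
  [0,0,0,0,0,0],
])

```text
clock: 14.62
tool_pos: [0.6386, 0.0738, 0.0636]
orientation: [179.7, -0.1, -91.9]
force: [0.3, 0.7, -0.6]
opening: 0.0479
gripper_force: 30.0
```

Call:
play_rows([
  [0,0,1,0,0,0],
  [0,0,1,0,0,0],
  [0,0,0.5,0,0,0],
  [0,0,0.3,0,0,0],
  [0,0,0.15,0,0,0],
  [0,0,0.1,0,0,0],
  [0,0,0,0,0,0],
  [0,0,0,0,0,0],
])

```text
clock: 15.28
tool_pos: [0.6413, 0.0747, 0.0369]
orientation: [-180.0, 0.0, -91.8]
force: [-0.4, -0.0, -0.8]
opening: 0.048
gripper_force: 30.0
```

Commanded z is now 0.0369, the same as for the watch.

Call:
play_rows([
  [0,0,0.07,0,0,0],
  [0,0,0,0,0,0],
  [0,0,0,0,0,0],
])

```text
clock: 15.53
tool_pos: [0.6414, 0.0748, 0.0366]
orientation: [-179.9, 0.0, -91.8]
force: [-1.3, -0.3, 5.8]
opening: 0.0479
gripper_force: 30.0
```

Call:
play_rows([
  [0,0,0,0,0,0],
  [0,0,0,0,0,0],
  [0,0,0,0,0,0],
  [0,0,0,0,0,0],
  [0,0,-0.4,0,0,0],
  [0,0,-1.0,0,0,0],
  [0,0,-2.0,0,0,0],
  [0,0,-3.0,0,0,0],
  [0,0,-3.0,0,0,0],
  [0,0,-2,0,0,0],
  [0,0,-1,0,0,-4.9],
  [0,0,0,0,0,-4.9],
  [0,0,0,0,0,-5],
  [0,0,0,0,0,0],
], grip=8)

```text
clock: 16.7
tool_pos: [0.6412, 0.0747, 0.1612]
orientation: [-179.9, 0.0, -76.8]
force: [0.2, -0.4, 0.7]
opening: 0.0798
gripper_force: 0.0
```

```bash
python3 -c "
from h import *
d([.454,-.097,.16],-77);save('side','s6')"
```

```text
t 16.7 shift cm [12.45 22.15  0.08] turn z 0.18 open 7.98 gf 0.0 F [ 0.2 -0.4  0.7] pose [0.6412 0.0747 0.1612] [-179.9    0.   -76.8]
```

View pics/s6.png

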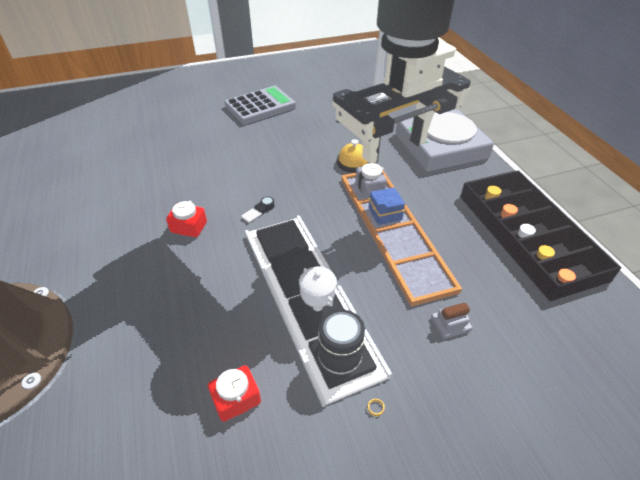

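The watch at (372,177) and the ring box at (387,207) stand in the two wells nearest the bell. The cup at (318,285) is next.

Call:
play_rows([
  [0.52,0.92,0,0,0,0],
  [1.0375,1.846,0,0,0,0],
  [1.0375,1.846,0,0,0,0],
  [1.0375,1.846,0,0,0,0],
  [1.0375,1.846,0,0,0,0],
  [1.0375,1.846,0,0,0,0],
  [1.0375,1.846,0,0,0,0],
  [1.0375,1.846,0,0,0,0],
  [1.0375,1.846,0,0,0,0],
  [1.0375,1.846,0,0,0,0],
  [1.0375,1.846,0,0,0,0],
  [1.0375,1.846,0,0,0,0],
  [0.52,0.92,0,0,0,0],
  [0,0,0,0,0,0],
  [0,0,0,0,0,0],
])

```text
clock: 18.0
tool_pos: [0.4531, -0.0967, 0.1602]
orientation: [-179.9, -0.0, -77.2]
force: [1.1, -0.4, -0.2]
opening: 0.08
gripper_force: 0.0
```

```bash
python3 -c "
from h import *
d([.454,-.097,.077],-77);s=save('side','s7'); cv2.imwrite('pics/c7.png',cv2.resize(s['frame'][200:380,210:400,::-1],None,fx=3,fy=3))"
```

```text
t 18.0 shift cm [ 0.05 -0.07  8.32] turn z -0.16 open 8.0 gf 0.0 F [ 1.1 -0.4 -0.2] pose [ 0.4531 -0.0967  0.1602] [-179.9   -0.   -77.2]
```

View pics/c7.png

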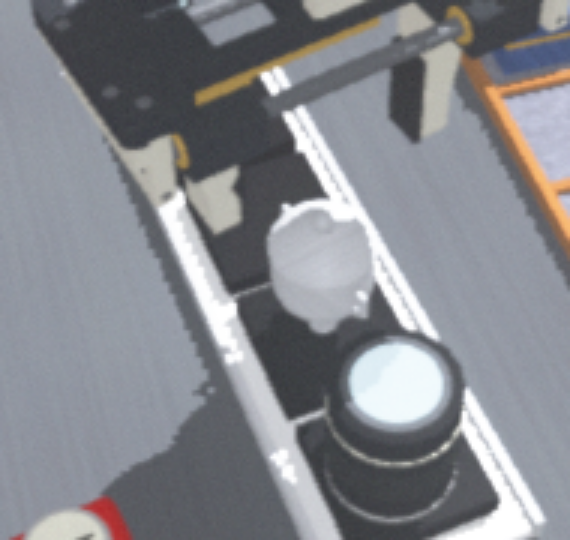

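The fingers line up on either side of the bowl, across the handles, and the lens is clear. I'll descend.

Call:
play_rows([
  [0,-0.05,0.8,0,0,0],
  [0,0,1.6,0,0,0],
  [0,0,1.6,0,0,0],
  [0,0,1.6,0,0,0],
  [0,0,1.3,0,0,0],
  [0,0,0.9,0,0,0],
  [0,0,0.52,0,0,0],
  [0,0,0,0,0,0],
])

```text
clock: 18.72
tool_pos: [0.4532, -0.0961, 0.0753]
orientation: [179.9, 0.0, -77.0]
force: [-0.2, 0.0, 0.2]
opening: 0.08
gripper_force: 0.0
```

Call:
play_rows([
  [0,0,0,0,0,0],
  [0,0,0,0,0,0],
  [0,0,0,0,0,0],
  [0,0,0,0,0,0],
  [0,0,0,0,0,0],
  [0,0,0,0,0,0],
  [0,0,0,0,0,0],
], grip=3)

```text
clock: 19.3
tool_pos: [0.4542, -0.0962, 0.077]
orientation: [-179.9, -0.0, -77.0]
force: [0.6, -0.0, 2.0]
opening: 0.0477
gripper_force: 30.0
```

```bash
python3 -c "
from h import *
d([.639,-.003,.16],-91.8);s=save('side','s8'); cv2.imwrite('pics/c8.png',cv2.resize(s['frame'][200:380,210:400,::-1],None,fx=3,fy=3))"
```

```text
t 19.3 shift cm [ -4.93 -20.11  -8.27] turn z 14.77 open 4.77 gf 30.00032092211768 F [ 0.6 -0.   2. ] pose [ 0.4542 -0.0962  0.077 ] [-179.9   -0.   -77. ]
```

View pics/c8.png

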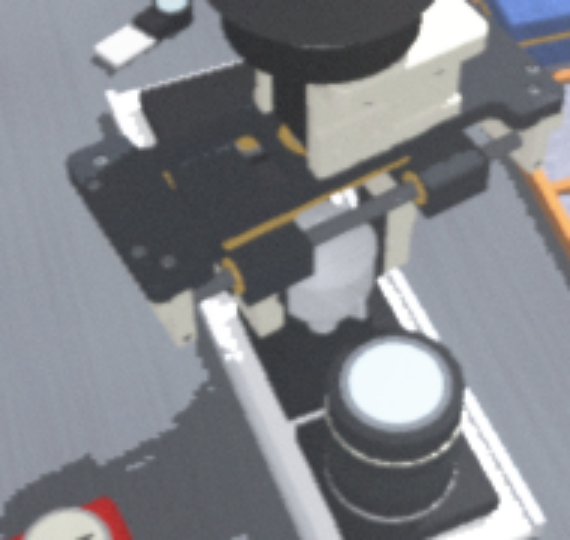

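The cup's bowl is gripped upright at 47.7 mm. I'll lift it.

Call:
play_rows([
  [0,0,-0.3,0,0,0],
  [0,0,-0.7,0,0,0],
  [0,0,-1.5,0,0,1.4],
  [0,0,-1.5,0,0,3],
  [0,0,-1.2,0,0,4],
  [0,0,-0.5,0,0,4],
  [0,0,-0.3,0,0,2.4],
  [0,0,0,0,0,0],
])

```text
clock: 20.02
tool_pos: [0.4535, -0.0962, 0.1375]
orientation: [-180.0, 0.0, -92.0]
force: [-0.2, 0.1, -1.5]
opening: 0.0476
gripper_force: 30.0
```

```bash
python3 -c "
from h import *
d([.639,-.003,.137],-91.8)"
```

```text
t 20.02 shift cm [ -9.95 -18.22   0.07] turn z -0.17 open 4.76 gf 30.000265053240582 F [-0.2  0.1 -1.5] pose [ 0.4535 -0.0962  0.1375] [-180.    0.  -92.]
```

Call:
play_rows([
  [-0.415,-0.76,0,0,0,0],
  [-0.829,-1.518,0,0,0,0],
  [-0.829,-1.518,0,0,0,0],
  [-0.829,-1.518,0,0,0,0],
  [-0.829,-1.518,0,0,0,0],
  [-0.829,-1.518,0,0,0,0],
  [-0.829,-1.518,0,0,0,0],
  [-0.829,-1.518,0,0,0,0],
  [-0.829,-1.518,0,0,0,0],
  [-0.829,-1.518,0,0,0,0],
  [-0.829,-1.518,0,0,0,0],
  [-0.829,-1.518,0,0,0,0],
  [-0.415,-0.76,0,0,0,0],
  [0,0,1,0,0,0],
  [0,0,1.5,0,0,0],
  [0,0,1.5,0,0,0],
  [0,0,1,0,0,0],
  [0,0,0,0,0,0],
])

```text
clock: 21.52
tool_pos: [0.6365, -0.0033, 0.0833]
orientation: [179.7, -0.1, -91.9]
force: [-0.8, 0.1, -2.1]
opening: 0.0478
gripper_force: 30.0
```

Call:
play_rows([
  [0,0,1,0,0,0],
  [0,0,0.7,0,0,0],
  [0,0,0.4,0,0,0],
  [0,0,0.2,0,0,0],
  [0,0,0.15,0,0,0],
  [0,0,0.1,0,0,0],
  [0,0,0,0,0,0],
  [0,0,0,0,0,0],
])

```text
clock: 22.18
tool_pos: [0.6391, -0.0026, 0.0614]
orientation: [-180.0, 0.0, -91.8]
force: [0.6, -0.7, -1.7]
opening: 0.0475
gripper_force: 30.0
```

```bash
python3 -c "
from h import *
d([.639,-.003,.061],-91.8);s=save('side','s9'); cv2.imwrite('pics/c9.png',cv2.resize(s['frame'][130:330,320:500,::-1],None,fx=3,fy=3))"
```

```text
t 22.18 shift cm [0.04 0.01 0.04] turn z -0.04 open 4.75 gf 29.999381055822596 F [ 0.6 -0.7 -1.7] pose [ 0.6391 -0.0026  0.0614] [-180.     0.   -91.8]
```

View pics/c9.png

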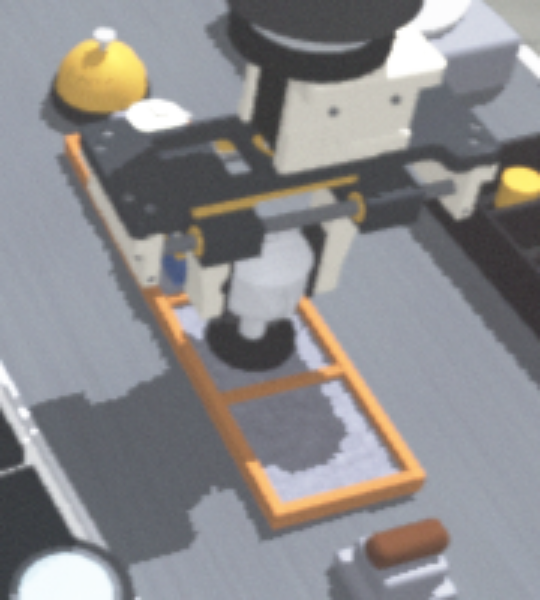

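The cup's foot is centred in the third well, just above the floor. A last touch down.

Call:
play_rows([
  [0,0,0.07,0,0,0],
  [0,0,0,0,0,0],
  [0,0,0,0,0,0],
])

```text
clock: 22.48
tool_pos: [0.6392, -0.0026, 0.061]
orientation: [-180.0, 0.0, -91.8]
force: [-0.6, 0.4, 4.0]
opening: 0.0474
gripper_force: 30.0
```

Call:
play_rows([
  [0,0,0,0,0,0],
  [0,0,0,0,0,0],
  [0,0,0,0,0,0],
  [0,0,0,0,0,0],
  [0,0,0,0,0,0],
  [0,0,-0.4,0,0,0],
  [0,0,-1.0,0,0,0],
  [0,0,-2.0,0,0,0],
  [0,0,-3.0,0,0,0],
  [0,0,-2,0,0,-2.9],
  [0,0,-0.5,0,0,-2.9],
  [0,0,0,0,0,0],
], grip=8.4)

```text
clock: 23.48
tool_pos: [0.6404, -0.0024, 0.1529]
orientation: [-179.7, 0.0, -85.9]
force: [-0.2, 0.7, -1.3]
opening: 0.0844
gripper_force: 0.0
```

```bash
python3 -c "
from h import *
d([.459,-.173,.15],-86)"
```

```text
t 23.48 shift cm [15.72 19.31  0.18] turn z 0.1 open 8.44 gf 0.0 F [-0.2  0.7 -1.3] pose [ 0.6404 -0.0024  0.1529] [-179.7    0.   -85.9]
```

Call:
play_rows([
  [0.655,0.8,0,0,0,0],
  [1.31,1.6,0,0,0,0],
  [1.31,1.6,0,0,0,0],
  [1.31,1.6,0,0,0,0],
  [1.31,1.6,0,0,0,0],
  [1.31,1.6,0,0,0,0],
  [1.31,1.6,0,0,0,0],
  [1.31,1.6,0,0,0,0],
  [1.31,1.6,0,0,0,0],
  [1.31,1.6,0,0,0,0],
  [1.31,1.6,0,0,0,0],
  [1.31,1.6,0,0,0,0],
  [0.655,0.8,0,0,0,0],
  [0,0,0,0,0,0],
  [0,0,0,0,0,0],
])

```text
clock: 24.73
tool_pos: [0.4579, -0.1732, 0.1494]
orientation: [-180.0, -0.0, -86.1]
force: [0.9, 0.1, 0.7]
opening: 0.0841
gripper_force: 0.0
```

```bash
python3 -c "
from h import *
d([.459,-.173,.064],-86);s=save('side','s10')"
```

```text
t 24.73 shift cm [-0.01 -0.11  8.54] turn z -0.14 open 8.41 gf 0.0 F [0.9 0.1 0.7] pose [ 0.4579 -0.1732  0.1494] [-180.    -0.   -86.1]
```

View pics/s10.png

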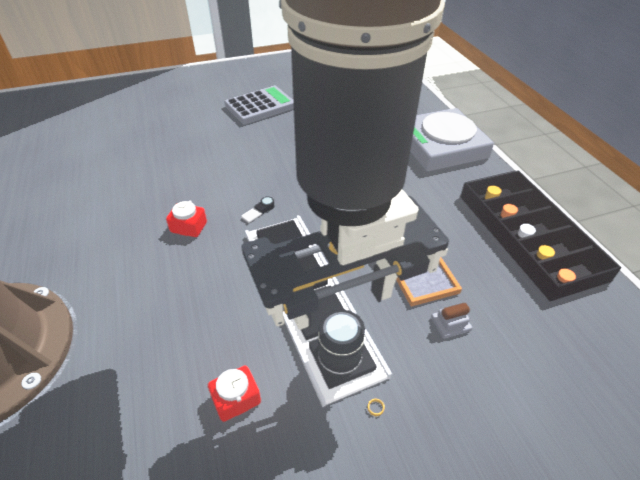

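The gripper straddles the lens at (342,335) and nothing else is near it. I'll descend and grip.

Call:
play_rows([
  [0,-0.1,0.8,0,0,0],
  [0,0,1.6,0,0,0],
  [0,0,1.6,0,0,0],
  [0,0,1.6,0,0,0],
  [0,0,1.5,0,0,0],
  [0,0,1.0,0,0,0],
  [0,0,0.48,0,0,0],
  [0,0,0,0,0,0],
  [0,0,0,0,0,0],
])

```text
clock: 25.53
tool_pos: [0.4595, -0.1724, 0.0633]
orientation: [180.0, -0.0, -86.0]
force: [0.1, -0.1, 0.8]
opening: 0.0837
gripper_force: 0.0
```

Call:
play_rows([
  [0,0,0,0,0,0],
  [0,0,0,0,0,0],
  [0,0,0,0,0,0],
  [0,0,0,0,0,0],
  [0,0,0,0,0,0],
  [0,0,0,0,0,0],
  [0,0,0,0,0,0],
], grip=4)

```text
clock: 26.12
tool_pos: [0.4597, -0.1727, 0.064]
orientation: [-179.9, -0.0, -86.0]
force: [0.5, -0.1, 4.9]
opening: 0.0576
gripper_force: 30.0
```

Call:
play_rows([
  [0,0,-0.3,0,0,0],
  [0,0,-0.7,0,0,0],
  [0,0,-1.5,0,0,0.8],
  [0,0,-1.5,0,0,2],
  [0,0,-1.2,0,0,2],
  [0,0,-0.5,0,0,1],
  [0,0,-0.3,0,0,0],
  [0,0,0,0,0,0],
])

```text
clock: 26.78
tool_pos: [0.4591, -0.1726, 0.1239]
orientation: [-180.0, 0.0, -91.8]
force: [0.5, 0.3, -2.2]
opening: 0.0575
gripper_force: 30.0
```

```bash
python3 -c "
from h import *
d([.6367,-.081,.124],-91.8)"
```

```text
t 26.78 shift cm [ -9.72 -17.46  -0.  ] turn z -0.0 open 5.75 gf 29.99979704618454 F [ 0.5  0.3 -2.2] pose [ 0.4591 -0.1726  0.1239] [-180.     0.   -91.8]
```

Call:
play_rows([
  [-0.405,-0.728,0,0,0,0],
  [-0.81,-1.455,0,0,0,0],
  [-0.81,-1.455,0,0,0,0],
  [-0.81,-1.455,0,0,0,0],
  [-0.81,-1.455,0,0,0,0],
  [-0.81,-1.455,0,0,0,0],
  [-0.81,-1.455,0,0,0,0],
  [-0.81,-1.455,0,0,0,0],
  [-0.81,-1.455,0,0,0,0],
  [-0.81,-1.455,0,0,0,0],
  [-0.81,-1.455,0,0,0,0],
  [-0.81,-1.455,0,0,0,0],
  [-0.405,-0.728,0,0,0,0],
  [0,0,1,0,0,0],
  [0,0,1.5,0,0,0],
  [0,0,1.5,0,0,0],
  [0,0,1,0,0,0],
  [0,0,0,0,0,0],
  [0,0,0,0,0,0],
])

```text
clock: 28.37
tool_pos: [0.6362, -0.0813, 0.0727]
orientation: [179.9, -0.0, -91.8]
force: [0.8, -0.5, -2.4]
opening: 0.0575
gripper_force: 30.0
```

```bash
python3 -c "
from h import *
d([.6367,-.081,.048],-91.8);s=save('side','s11'); cv2.imwrite('pics/c11.png',cv2.resize(s['frame'][150:350,320:500,::-1],None,fx=3,fy=3))"
```

```text
t 28.37 shift cm [-0.04 -0.06  2.47] turn z -0.05 open 5.75 gf 29.99972105026245 F [ 0.8 -0.5 -2.4] pose [ 0.6362 -0.0813  0.0727] [179.9  -0.  -91.8]
```

View pics/c11.png

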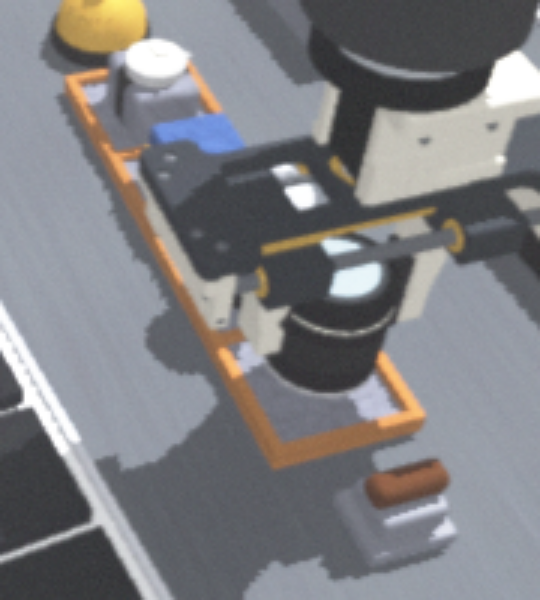

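The lens hangs centred over the last well. I'll lower it.

Call:
play_rows([
  [0,0,1,0,0,0],
  [0,0,0.7,0,0,0],
  [0,0,0.4,0,0,0],
  [0,0,0.2,0,0,0],
  [0,0,0.15,0,0,0],
  [0,0,0.1,0,0,0],
  [0,0,0,0,0,0],
  [0,0,0,0,0,0],
])

```text
clock: 29.08
tool_pos: [0.6371, -0.0811, 0.0483]
orientation: [-180.0, 0.0, -91.8]
force: [0.1, -0.6, -2.0]
opening: 0.0577
gripper_force: 30.0
```

Call:
play_rows([
  [0,0,0.07,0,0,0],
  [0,0,0,0,0,0],
  [0,0,0,0,0,0],
])

```text
clock: 29.33
tool_pos: [0.6371, -0.0811, 0.0481]
orientation: [-180.0, -0.0, -91.8]
force: [-2.0, 0.6, 4.5]
opening: 0.0576
gripper_force: 30.0
```

Call:
play_rows([
  [0,0,0,0,0,0],
  [0,0,0,0,0,0],
  [0,0,0,0,0,0],
  [0,0,0,0,0,0],
  [0,0,0,0,0,0],
  [0,0,-0.4,0,0,0],
  [0,0,-1.0,0,0,0],
  [0,0,-2.0,0,0,0],
  [0,0,-3.0,0,0,0],
  [0,0,-3,0,0,0],
  [0,0,-2,0,0,0],
  [2,2,0,0,0,0],
  [3,3,0,0,0,0],
  [3,3,0,0,0,0],
  [3,3,0,0,0,0],
  [1.5,1.5,0,0,0,0],
  [0,0,0,0,0,0],
  [0,0,0,0,0,0],
], grip=8.4)

```text
clock: 30.83
tool_pos: [0.5091, -0.2014, 0.1628]
orientation: [-179.9, -0.0, -91.9]
force: [0.2, -0.4, 0.5]
opening: 0.084
gripper_force: 0.0
```

```bash
python3 -c "
from h import *
s=save('side','s12'); t=save('top','t12')
for n in('watch','ringbox','cup','lens'):
    print(n,[np.round(d['position'],3).tolist() for c in('top','side') for d in spot_point(c,n) if d['position'][0]>.55])
a=cv2.resize(s['frame'][140:320,320:480],None,fx=2.4,fy=2.4); b=cv2.resize(t['frame'][90:180,130:440],None,fx=2.5,fy=2.5)
im=np.zeros((600,790,3),np.uint8); im[:225,:775]=b; im[225:600,:384]=cv2.resize(a,(384,432))[:375]; cv2.imwrite('pics/c12.png',im[:,:,::-1])"
```

```text
watch [[0.645, 0.154, 0.003], [0.643, 0.156, 0.003]]
ringbox [[0.646, 0.153, 0.008], [0.649, 0.244, -0.002], [0.638, 0.073, 0.003]]
cup []
lens [[0.639, -0.083, 0.008]]
```

View pics/c12.png

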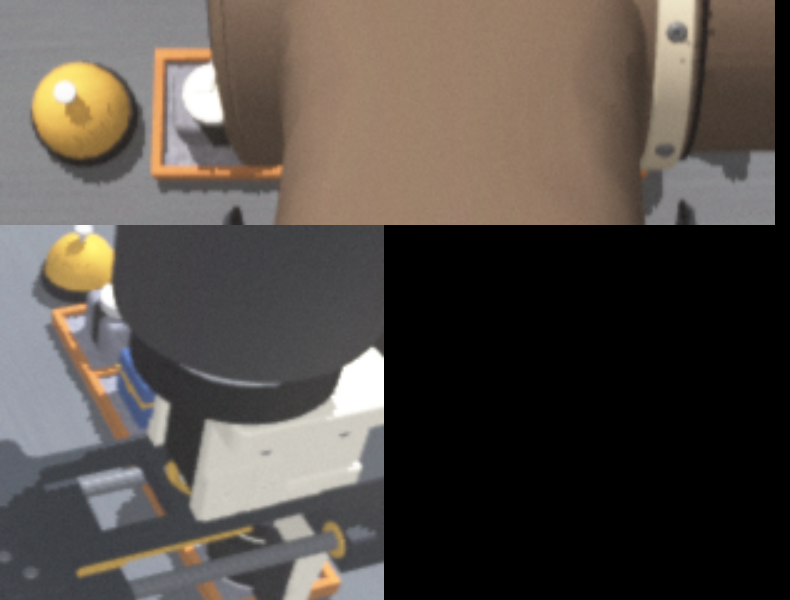

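The arm hides the tray in both views, so I'll swing it to the left side and look again.

Call:
play_rows([
  [-1.5,0,-1,0,0,0],
  [-3,0.4,-1,0,0,0],
  [-3.5,0.5,0,0,0,0],
  [-3.5,0.5,0,0,0,0],
  [-3.5,0.5,0,0,0,0],
  [-3.5,0.5,0,0,0,0],
  [-3.5,0.5,0,0,0,0],
  [-3.5,0.5,0,0,0,0],
  [-3.5,0.5,0,0,0,0],
  [-3.5,0.5,0,0,0,0],
  [-3.5,0.5,0,0,0,0],
  [-3.5,0.5,0,0,0,0],
  [-3.5,0.5,0,0,0,0],
  [-3.5,0.5,0,0,0,0],
  [-3.5,0.5,0,0,0,0],
  [-3.5,0.5,0,0,0,0],
  [-3.5,0,0,0,0,0],
  [-3,0,0,0,0,0],
  [-1.5,0,0,0,0,0],
  [0,0,0,0,0,0],
])

```text
clock: 33.0
tool_pos: [0.4553, 0.4197, 0.1805]
orientation: [-180.0, -0.0, -91.7]
force: [-0.4, -0.3, 0.1]
opening: 0.084
gripper_force: 0.0
```

```bash
python3 -c "
from h import *
s=save('side','s13'); t=save('top','t13')
for n in('cup','ringbox','lens'):
    print(n,[np.round(d['position'],3).tolist() for c in('top','side') for d in spot_point(c,n) if d['position'][0]>.55])
a=cv2.resize(s['frame'][140:320,320:480],None,fx=2,fy=2); b=cv2.resize(t['frame'][90:180,130:440],None,fx=2.5,fy=2.5)
im=np.zeros((600,790,3),np.uint8); im[:225,:775]=b; im[230:590,:320]=a; cv2.imwrite('pics/c13.png',im[:,:,::-1])"
```

```text
cup [[0.64, 0.0, 0.005], [0.638, -0.081, 0.004], [0.64, -0.004, 0.005]]
ringbox [[0.645, 0.073, 0.01], [0.64, 0.075, 0.002], [0.644, 0.154, 0.009]]
lens [[0.636, -0.08, 0.003], [0.638, -0.082, 0.007]]
```

View pics/c13.png

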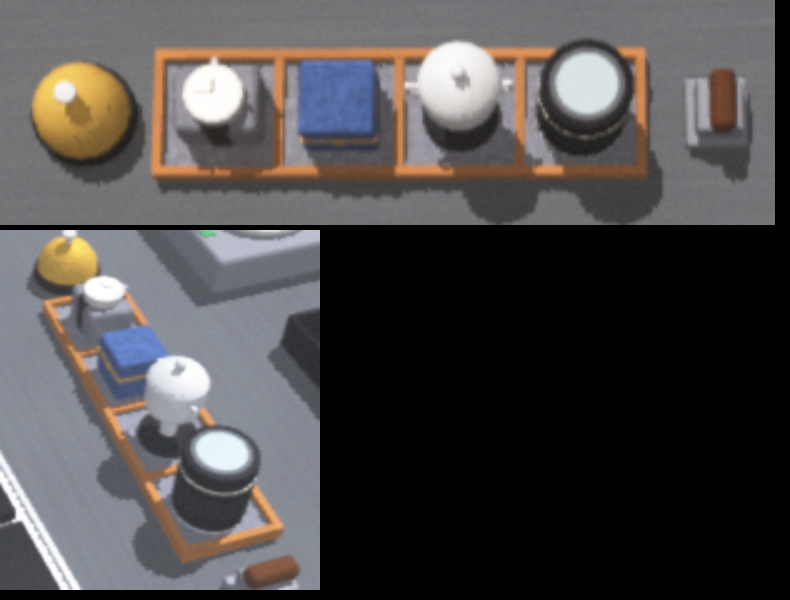

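Both views show watch, ring box, cup and lens upright in their wells, in that order from the bell. I'm handing in.

```bash
python3 -c "
from plant import *
print(close_job())"
```

```text
the job is handed in; nothing more can be done
None
```

The job is handed in: the watch, ring box, cup and lens stand upright in their wells in that order from the bell, released and with the gripper clear, after about 33 s of the 88 s allowed; the hand-in returned no verdict.

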